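# Close the bead chest

### The arm

A 7-joint arm with a two-finger parallel gripper is mounted at the origin on the work surface. World frame = base frame: x ahead of the robot, y to its left, z up, the work surface at z = 0. Lengths are in mm, angles in rad, forces in N, time in s.
With the tool pointing down it reaches from about 400 to 850 mm from the base axis. Payload 6.9 kg.
Tool frame: the origin (TCP) lies at the very end of the fingers, on their centre line; the grasp point (between the pads) lies 19 mm behind it (tcp_to_grasp is the distance from the TCP to the grasp point, in mm); z points along the fingers, y is the line along which they close (so a half turn about z gives the same grasp; the last joint's range is limited). The gripper opens to 85 mm and grips with 20 to 120 N. Pads are 22 mm wide; open, the fingers measure 114 mm over their backs; the gripper's body (76 mm by 85 mm) begins 54 mm behind the grasp point. The pads swing forward as they close: fully open they stand 13 mm farther back than shut.
Start: joints at [1.383, 0.507, -0.238, 1.5, 0.126, 1.149, -0.155], TCP at [180.965, -598.217, 231.275] pointing down, gripper open.
Joint ranges: [-3.08, 3.08], [-0.24, 2.05], [-1.43, 1.35], [0, 2.5], [-1.52, 4.66], [0.17, 1.96], [-2.89, 2.89]. Speed limits (rad/s): [2.39, 2.39, 3.14, 3.14, 3.14, 3.14, 3.14].

### API

Orientations are given as [roll, pitch, yaw] about the fixed x, y, z axes, in that order (R = Rz(yaw) Ry(pitch) Rx(roll)).
In Python, from plant import * gives the robot as it stands.
- The arm moves only by the tool send_rows, never from a script. Its argument "rows" is a list of rows, each a list of 4 numbers: the shift along the tool's x, y, z in m, then the turn about the tool's z in degrees. A call has 1 to 12 rows; each row is the pose to reach, as a shift and turn from the pose commanded when the call began, along the tool's axes at that moment; what a row does not reach only later rows make up. A row lasts 1/8 s, in which the tool goes at most 62.5 mm and 10.7 degrees, less where a joint would pass 70% of its speed; a pose out of reach is approached as far as the arm can. A call with a gripper value outside its range is refused whole. "claw" is the finger opening in m, from 0 to 0.0854, set as the call begins (left out, the last holds). The fingers move at their own pace and stop on an object; "squeeze" is the grip in N (left out, the last holds). Time passes only in rows, so rows that repeat a pose let the fingers close. It gives the time, the measured TCP pose, the force, the opening and the grip force at its end, in the units of the state.
- get_state(): the state, without advancing time (a new reading comes with each control period).
- snapshot(name): name is "scene" or "top" or "wrist"; returns a dict with "img" (420x560x3 uint8, red, green, blue), "fx", "fy", "cx", "cy" (pixels), "xyz" and "attitude" of the camera in the world; the wrist camera has in their place "tool_from_camera" (4x4, takes a point from camera to tool coordinates, whose origin is the TCP and whose axes are the flange's). Camera axes: x right, y down, z forward; pixel columns grow to the right and rows downward; lengths in mm; the calibration is good to about 2 mm. A picture is of the moment at which its call begins: read the wrist's pose just before it. There is no depth.
- finish_job(): hands the job in; it is judged then, once.
Trained networks look in a picture, given as the dict that the camera call returned (one of the last four; its "shot" number tells which), for a name from the list of things; names that differ only in an ending like _2 or _b are one class to them, and where a whole thing is asked for, a point or a joint stands for the part that bears it (a point fixed in the world has none). Each returns a list of dicts, best first, with "score" (0 to 1); they miss things now and then, are a little off and sometimes report something else, mostly with a low value. They report only what shows in the picture. A call takes as long as a camera call.
- look_for(query, picture): "location" ([x, y, z] in mm, in the coordinates of the camera as it stood for that picture, good to about 4 mm: the middle of the surface that is visible of it).
- masks_of(query, picture): "mask" (420x560 bool, what is visible of it).
- place_of(query, picture): "location" ([x, y, z] in mm, in the coordinates of the camera as it stood for that picture, good to about 4 mm: a listed point, or the origin of a listed thing).
The state is a dict: "time": time; "joint_positions": joint angles; "qvel": joint speeds; "joint_torque": joint torques, N m; "position": TCP position; "tcp_rot": TCP orientation; "force": force on the tool from outside, world axes, zero at the start; "wrist_torque": the same for the moment, N m; "finger_gap": opening from 0.0 (shut) to 1.0 (fully open); "finger_force": force on a finger pad.
Only numpy, scipy, OpenCV 4.12 (cv2) and the standard library are available. Lean on these libraries where they do the work, as an engineer would, in place of code of your own. Each camera call takes 0.05 s, during which the arm holds its last target. There are 200 camera calls.

### The job

Take the wooden lid off its small easel, lay it flat on the table with the handle up and let go, then pick it up by the handle, set it squarely over the open bead chest and let go while it still stands proud on the two stiff seals. Then press both ends of the lid down until it is fully home on the rim, without slamming it, and leave the cartons, the spool and the jar undisturbed.

Things in the scene. Friction and masses are not known exactly. Their poses are not given: they have to be found in the camera images.
- lid: Light wooden lid, about 0.2 kg: plate 104 mm (x) by 150 mm (y), 10 mm thick; origin at the centre of the plate's underside (it meets the chest rim), z out of the top. Below it a centred lip 70 x 102 mm, 12 mm deep, so flat on the table the origin is at z = 12 mm. On top a bar handle. It starts on the easel, leaning back 20 degrees towards the robot, handle facing away along the easel's +x.
- lid_handle (a point): Middle of the lid's solid bar handle (14 mm along x, 70 mm along y, 30 mm high), 25 mm above the lid's origin along its z; the bar's top is 40 mm above the lid's origin.
- lid_edge (a point): Middle of the lid's -x long edge, halfway through its 10 mm thickness, 52 mm from the lid's centre. At the start it is uppermost, about 120 mm above the table, and can be pinched across its thickness; the lip begins 17 mm in from it.
- easel: Fixed wooden easel holding the lid at the start, about 130 x 150 mm; origin on the table under it, x the way the lid's handle faces. A tilted ledge with an 8 mm front stop carries the lid's lower edge, two back slats the lip; the topmost 27 mm of the lid is clear of it. The lid lifts off along its own plane.
- chest: Fixed open-topped light wooden bead chest with coloured beads inside, 104 mm (x) by 150 mm (y), 60 mm high, the same outline as the lid; origin on the table under its centre. Opening 78 x 110 mm (4 mm clearance round the lid's lip), end walls 20 mm thick, side walls 13 mm.
- chest_mouth (a point): Centre of the chest's opening at rim height, 60 mm above the table. The lid's origin is here when it is fully home.
- seal_left (a joint): Stiff black rubber seal strip 80 x 10 mm along the top of the chest's +y end wall, 65 mm from the chest's centre. Value in m: 0 = standing 8 mm proud of the rim, 0.008 = pressed level with the rim. It gives way at about 7 N and stays where it is pushed.
- seal_right (a joint): The same seal on the -y end wall.
- deck_large: Card carton 95 x 125 x 26 mm, bystander; origin under its centre.
- deck_small: Card carton 65 x 92 x 22 mm, bystander; origin under its centre.
- spool: White flat thread spool, 74 mm across, 22 mm high, bystander.
- jar: Small glass jar with steel cap, 56 mm across, 65 mm high, bystander.

How it is judged:
By the outcome, as a careful person would: the job done as asked, in the order asked, and still so for the second after the job is handed in, with the robot touching nothing.
It also fails if it takes over 70 s, if anything falls off the work surface, if the arm or the gripper's body presses on something with over 40 N, if the wrist force passes 120 N, or if a joint passes its speed limit or range.

## Working session

There is one attempt and no reset: what is moved stays moved. The work goes in short steps, Python scripts to look and compute and a tool call to move; the robot and the scene stay as the last step left them, time stands still between calls to the robot, and variables do not carry over. Pictures are saved under pics/ and viewed, at most 12 in all, crops included, and the job is handed in when it is done.

Besides the shell and the picture viewer there is one more tool, called after "Emit:" as name([rows], argument=value, ...), one row to a line, values as JSON. send_rows: Moves the arm, as the interface text tells. Its arguments: {"type":"object","properties":{"rows":{"type":"array","items":{"type":"array","items":{"type":"number"}}},"claw":{"type":"number"},"squeeze":{"type":"number"}},"required":["rows"]}

```bash
mkdir -p pics; ls; cat > h.py <<'E'
from plant import *
import numpy as np, cv2
from scipy.spatial.transform import Rotation as R
def T_cam(p,st=None):
    T=np.eye(4)
    if "tool_from_camera" in p:
        T[:3,:3]=R.from_euler('xyz',st["tcp_rot"]).as_matrix();T[:3,3]=st["position"]
        return T@np.array(p["tool_from_camera"])
    T[:3,:3]=R.from_euler('xyz',p["attitude"]).as_matrix();T[:3,3]=p["xyz"];return T
def w(T,l): return (T@np.r_[l,1])[:3].round(1)
def shoot(n,f):
    st=get_state();p=snapshot(n);cv2.imwrite(f"pics/{f}.png",p["img"][:,:,::-1]);return p,T_cam(p,st)
E
python3 - <<'E'
from h import *
s=get_state();print(s)
ims=[]
for n in ["scene","top"]:
    p,T=shoot(n,n);ims.append(p["img"])
    print(n,p["attitude"],p["xyz"],p["fx"])
    for q in ["lid","lid_handle","lid_edge","easel","chest","chest_mouth","deck_large","deck_small","spool","jar"]:
        for r in place_of(q,p)[:2]: print(q,round(r["score"],2),w(T,r["location"]))
cv2.imwrite("pics/both.png",cv2.resize(np.vstack(ims)[:,:,::-1],None,fx=.71,fy=.71))
E
```

```text
pics
{'time': 0.0, 'joint_positions': array([ 1.38250472,  0.50831988, -0.2375406 ,  1.50114264,  0.12571111,
        1.14888693, -0.15478856]), 'qvel': array([-4.75663444e-04, -1.96313914e-03,  1.45404959e-03,  5.56407792e-04,
        9.23943552e-05, -1.65952728e-03,  7.61275552e-04]), 'joint_torque': array([ 8.28412685e-04, -6.20603514e+01, -2.18578666e+00, -2.49653900e+01,
        1.28969166e-02,  1.19865153e-02, -8.11126398e-06]), 'position': array([ 180.77464981, -597.76006698,  230.43798477]), 'tcp_rot': array([-3.13982789e+00,  3.69175602e-05,  2.93839883e-01]), 'force': array([-0.36034246, -0.28669682, -0.67798801]), 'wrist_torque': array([ 0.00986644,  0.00324699, -0.01347087]), 'finger_force': 0.0, 'finger_gap': 1.0011483433545953}
scene [-2.28686021e+00 -1.77235453e-03  1.35478287e+00] [1365.75655846 -104.44488212  767.13248241] 421.26140884110544
lid 0.96 [ 488.1 -224.3   72.7]
lid_handle 0.8 [ 514.9 -221.    81.6]
lid_edge 0.58 [ 476.8 -223.8  122.5]
easel 0.66 [ 4.888e+02 -2.246e+02  1.000e-01]
chest 0.64 [543.2 238.4  -0.6]
chest_mouth 0.68 [541.  238.1  62.5]
deck_large 0.71 [ 7.2e+02 -2.7e+00  7.0e-01]
deck_large 0.64 [ 479.4 -228.2  122.1]
deck_small 0.88 [519.8 448.8  -0.7]
spool 0.66 [7.197e+02 2.289e+02 4.000e-01]
jar 0.82 [ 720.8 -208.8   -1.3]
top [-3.00875519  0.00970393 -1.55055133] [ 473.86945349   74.44141772 1239.61018647] 485.3776645796877
lid 0.89 [ 489.8 -226.2   72.8]
lid_handle 0.6 [ 511.2 -214.    83.3]
lid_edge 0.69 [ 477.7 -227.   124.3]
easel 0.72 [ 483.9 -222.     1.8]
chest 0.76 [544.3 240.9   2.6]
chest_mouth 0.89 [542.5 240.8  59.2]
chest_mouth 0.34 [723.8  -1.7  -1.5]
deck_large 0.89 [ 7.24e+02 -6.00e-01 -5.00e-01]
deck_small 0.74 [520.  452.7  -0.6]
spool 0.74 [722.7 232.4   5.5]
jar 0.65 [ 718.9 -206.7   -4.4]
```

View pics/both.png

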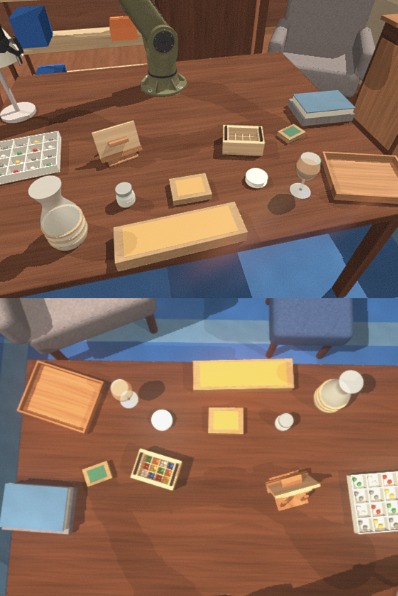

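The top view shows the easel with the lid at lower right, about (290,487). The handle faces up-image (+x) and slightly to one side. The chest is at about (157,470), with the cartons, spool and jar well clear. Next I'll measure the yaws.

```bash
cat >> h.py <<'E'
def rect(mask,p,T,z):
    c,_=cv2.findContours(mask.astype(np.uint8),0,1);c=max(c,key=cv2.contourArea)[:,0].astype(float)
    d=np.c_[(c[:,0]-p["cx"])/p["fx"],(c[:,1]-p["cy"])/p["fy"],np.ones(len(c))]@T[:3,:3].T
    g=T[:3,3]+d*((z-T[2,3])/d[:,2])[:,None]
    b=cv2.boxPoints(cv2.minAreaRect(g[:,:2].astype(np.float32)))
    e=b[1]-b[0];f=b[2]-b[1]
    if np.linalg.norm(f)>np.linalg.norm(e): e,f=f,e
    a=np.degrees(np.arctan2(e[1],e[0]))  # long axis
    return b.mean(0).round(1),((a-90+90)%180-90).round(1),np.linalg.norm(e).round(0),np.linalg.norm(f).round(0)
def go(xyz,yaw=None):
    "shift in tool axes (m) and turn (deg) from now to a target"
    s=get_state();Rm=R.from_euler('xyz',s["tcp_rot"]).as_matrix()
    d=Rm.T@(np.array(xyz)-s["position"])/1000
    t=None if yaw is None else -((yaw-np.degrees(s["tcp_rot"][2])+90)%180-90)
    print("pos",s["position"].round(1),"yaw",np.degrees(s["tcp_rot"]).round(1),"-> shift",d.round(4),"turn",t)
E
python3 - <<'E'
from h import *
p,T=shoot("top","t2")
for q,z in [("lid",73),("lid_handle",80),("easel",0),("chest",60),("deck_large",26)]:
    for r in masks_of(q,p)[:1]: print(q,round(r["score"],2),rect(r["mask"],p,T,z))
print(R.from_euler('xyz',get_state()["tcp_rot"]).as_matrix().round(2), np.array(snapshot("wrist")["tool_from_camera"]).round(2))
go([520,-220,330],15)
cv2.imwrite("pics/c.png",cv2.resize(p["img"][220:310,360:470,::-1],None,fx=5,fy=5))
E
```

```text
lid 0.96 (array([ 495.7, -226. ], dtype=float32), np.float32(18.5), np.float32(164.0), np.float32(64.0))
lid_handle 0.6 (array([ 495.8, -221.4], dtype=float32), np.float32(18.0), np.float32(170.0), np.float32(67.0))
easel 0.57 (array([ 440.3, -240.3], dtype=float32), np.float32(14.3), np.float32(122.0), np.float32(46.0))
chest 0.89 (array([539.8, 238.2], dtype=float32), np.float32(-15.3), np.float32(155.0), np.float32(105.0))
deck_large 0.93 (array([719.9,   1.8], dtype=float32), np.float32(1.0), np.float32(123.0), np.float32(96.0))
[[ 0.96  0.29  0.  ]
 [ 0.29 -0.96 -0.  ]
 [ 0.    0.   -1.  ]] [[  -0.     -0.95   -0.32   81.65]
 [   1.     -0.     -0.     -0.  ]
 [   0.     -0.32    0.95 -141.53]
 [   0.      0.      0.      1.  ]]
pos [ 181.  -598.2  231.3] yaw [-180.    -0.    16.8] -> shift [ 0.434  -0.2638 -0.0987] turn 1.8337217954559293
```

View pics/c.png

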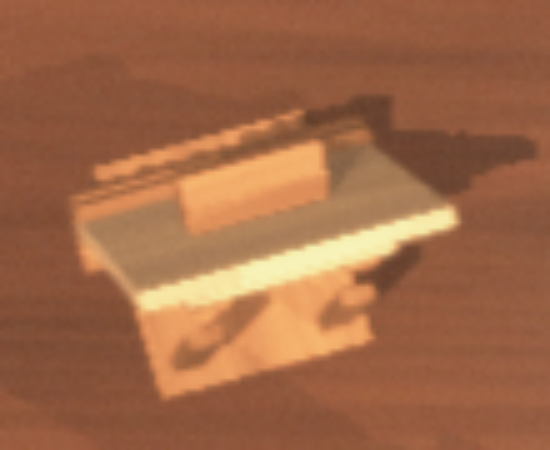

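The crop shows the lid's top edge from about (140,300) to (460,215) and the handle bar from (183,180) to (323,142), so the yaw is about +15 to 17°. I'll go above it for a wrist look.

Emit:
send_rows([
  [0.434,-0.264,-0.06,1],
  [0.434,-0.264,-0.06,1],
  [0.434,-0.264,-0.06,1],
  [0.434,-0.264,-0.06,1],
  [0.434,-0.264,-0.06,1],
  [0.434,-0.264,-0.06,1],
  [0.434,-0.264,-0.06,1],
  [0.434,-0.264,-0.06,1],
  [0.434,-0.264,-0.06,1],
  [0.434,-0.264,-0.06,1],
  [0.434,-0.264,-0.06,1],
  [0.434,-0.264,-0.06,1],
], claw=0.0854)

```text
time: 2.95
position: [518.9, -221.6, 291.2]
tcp_rot: [3.141, 0.001, 0.273]
force: [0.1, 0.4, -0.8]
finger_gap: 0.996
finger_force: 0.0
```

```bash
python3 - <<'E'
from h import *
p,T=shoot("wrist","w1")
for q in ["lid","lid_handle","lid_edge","easel"]:
    for r in place_of(q,p)[:2]: print(q,round(r["score"],2),w(T,r["location"]))
np.savez("w1.npz",T=T,k=[p["fx"],p["fy"],p["cx"],p["cy"]])
go([520,-220,290],16)
E
```

```text
lid 0.8 [ 488.  -224.4   73.2]
lid_handle 0.92 [ 511.3 -215.6   79.7]
lid_edge 0.75 [ 478.4 -229.7  121.1]
pos [ 519.6 -220.3  291.3] yaw [180.    0.   15.8] -> shift [ 0.0004 -0.0002  0.0013] turn -0.21605140170964887
```

View pics/w1.png

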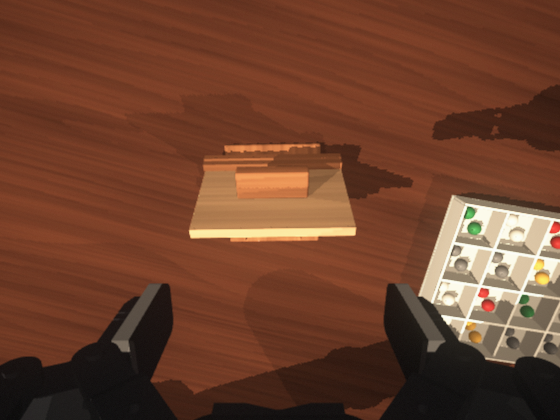

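The wrist view shows the plate's top edge from (191,233) to (355,232), level in the image, so the tool yaw matches the lid. The handle spans columns 236–308 (rows 168–198).

```bash
python3 - <<'E'
from h import *
a=np.load("w1.npz");T=a["T"];fx,fy,cx,cy=a["k"]
def ray(u,v,z):
    d=T[:3,:3]@[(u-cx)/fx,(v-cy)/fy,1];return T[:3,3]+d*(z-T[2,3])/d[2]
l,r=ray(191,233,122),ray(355,232,122)
print("edge",l,r,(l+r)/2,np.linalg.norm(l-r),np.degrees(np.arctan2(*(r-l)[:2]))) 
for v in(168,190):
    l,r=ray(236,v,90),ray(308,v,90);print("handle",(l+r)/2,np.linalg.norm(l-r))
# model prediction
yaw=np.radians(15.8);O=np.array([488.5,-225,73])
h=np.array([np.cos(yaw),np.sin(yaw),0]);n=.94*h+[0,0,.342];u=-.342*h+[0,0,.94];y=np.array([-h[1],h[0],0])
for name,P in [("edgeTop",O+52*u+10*n),("edgeBot",O+52*u),("h_tl",O+7*u+40*n+35*y),("h_bl",O-7*u+40*n+35*y),("h_in",O+7*u+10*n+35*y),("h_tr",O+7*u+40*n-35*y)]:
    c=np.linalg.inv(T)@np.r_[P,1];print(name,P.round(1),(fx*c[0]/c[2]+cx).round(0),(fy*c[1]/c[2]+cy).round(0))
G=O+34*n;print("G",G)
go([*G[:2],200])
go([*G[:2],60])
E
```

```text
edge [ 456.64836016 -157.7285731   122.        ] [ 497.31296378 -299.45620812  122.        ] [ 476.98066197 -228.59239061  122.        ] 147.4460325546665 163.9907145773035
handle [ 526.8870546  -213.49888447   90.        ] 67.38709127162693
handle [ 506.34522548 -219.13532698   90.        ] 68.7031477833159
edgeTop [ 480.4 -227.3  125.3] 273.0 230.0
edgeBot [ 471.4 -229.8  121.9] 273.0 238.0
h_tl [ 512.8 -181.7   93.3] 235.0 174.0
h_bl [ 517.5 -180.4   80.1] 236.0 166.0
h_in [ 485.7 -189.4   83. ] 237.0 200.0
h_tr [ 531.9 -249.1   93.3] 310.0 174.0
G [ 519.25248707 -216.2979233    84.628     ]
pos [ 519.6 -220.3  291.3] yaw [180.    0.   15.8] -> shift [ 0.0007 -0.004   0.0913] turn None
pos [ 519.6 -220.3  291.3] yaw [180.    0.   15.8] -> shift [ 0.0007 -0.004   0.2313] turn None
```

Emit:
send_rows([
  [0.002,-0.004,0.05,0],
  [0.002,-0.004,0.1,0],
  [0.002,-0.004,0.15,0],
  [0.002,-0.004,0.18,0],
  [0.002,-0.004,0.2,0],
  [0.002,-0.004,0.215,0],
  [0.002,-0.004,0.225,0],
  [0.002,-0.004,0.231,0],
  [0.002,-0.004,0.231,0],
])

```text
time: 4.32
position: [520.8, -215.5, 60.3]
tcp_rot: [3.142, -0.0, 0.276]
force: [0.2, -0.4, -0.6]
finger_gap: 0.997
finger_force: 0.0
```

```bash
python3 - <<'E'
from h import *
p,T=shoot("wrist","w2")
p,T=shoot("scene","s2")
cv2.imwrite("pics/s2c.png",cv2.resize(np.vstack([p["img"][130:250,100:260],cv2.imread("pics/w2.png")[:,:,::-1][::4,::4][:, :]if 0 else cv2.resize(cv2.imread("pics/w2.png")[:,:,::-1],(160,120))])[:,:,::-1],None,fx=2.5,fy=2.5) if 0 else np.hstack([cv2.resize(p["img"][130:250,100:260,::-1],(400,300)),cv2.resize(cv2.imread("pics/w2.png"),(400,300))]))
print(get_state()["force"])
E
```

```text
[0.61675648 0.52421655 0.04510939]
```

View pics/s2c.png

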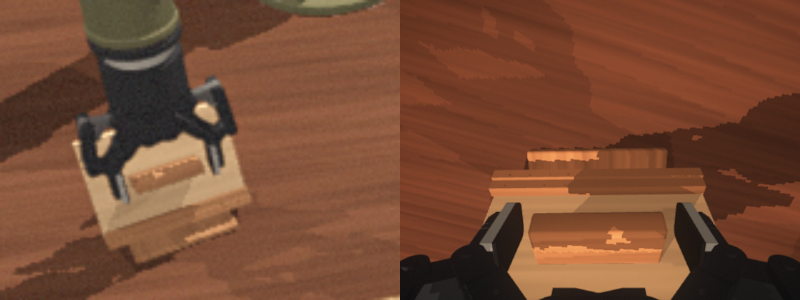

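The fingers straddle the handle with a gap at both ends, and the plate is clear of them. I'll close gently.

Emit:
send_rows([
  [0,0,0,0],
  [0,0,0,0],
  [0,0,0,0],
  [0,0,0,0],
], claw=0.055, squeeze=30)

```text
time: 4.92
position: [521.2, -215.4, 61.0]
tcp_rot: [3.141, -0.001, 0.276]
force: [-1.4, 0.9, 6.3]
finger_gap: 0.811
finger_force: 34.6
```

Emit:
send_rows([
  [-0.002,0,-0.0055,0],
  [-0.004,0,-0.011,0],
  [-0.006,0,-0.0165,0],
  [-0.008,0,-0.022,0],
  [-0.012,0,-0.033,0],
  [-0.016,0,-0.045,0],
  [-0.022,0,-0.06,0],
  [-0.03,0,-0.085,0],
  [-0.04,0,-0.115,0],
  [-0.04,0,-0.115,0],
])

```text
time: 6.18
position: [481.4, -227.7, 177.6]
tcp_rot: [3.139, -0.001, 0.274]
force: [-0.5, 0.0, -2.2]
finger_gap: 0.813
finger_force: 35.6
```

```bash
python3 - <<'E'
from h import *
p,T=shoot("wrist","w3");p2,T2=shoot("scene","s3")
cv2.imwrite("pics/s3c.png",np.hstack([cv2.resize(p2["img"][100:250,80:280,::-1],(400,300)),cv2.resize(cv2.imread("pics/w3.png"),(400,300))]))
for q in ["lid","lid_handle","lid_edge"]:
    for pp,TT in((p,T),(p2,T2)):
        for r in place_of(q,pp)[:1]: print(q,round(r["score"],2),w(TT,r["location"]))
go([540,0,200],0)
E
```

```text
lid 0.68 [ 447.8 -237.7  188.8]
lid 0.66 [ 449.4 -235.   187.4]
lid_handle 0.69 [ 471.9 -227.9  194.7]
lid_handle 0.9 [ 473.9 -228.5  194.7]
lid_edge 0.73 [ 439.4 -238.6  237.7]
pos [ 482.  -226.1  174.5] yaw [-1.799e+02  1.000e-01  1.590e+01] -> shift [ 0.1175 -0.2017 -0.0254] turn 15.852159306136954
```

View pics/s3c.png

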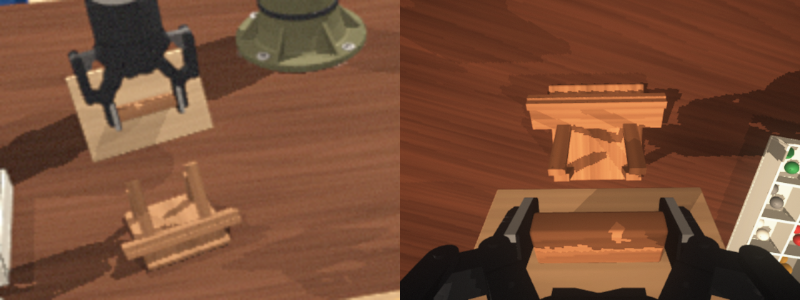

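The lid is off the easel, still at about 20° tilt in the grip and clear of everything. I'll move it to open table in front of the robot, with the chest's yaw.

Emit:
send_rows([
  [0.12,-0.211,0,31],
  [0.12,-0.211,0,31],
  [0.12,-0.211,0,31],
  [0.12,-0.211,0,31],
  [0.12,-0.211,0.06,31],
  [0.12,-0.211,0.1,31],
  [0.12,-0.211,0.115,31],
  [0.12,-0.211,0.125,31],
  [0.12,-0.211,0.13,31],
  [0.12,-0.211,0.13,31],
])

```text
time: 7.82
position: [540.7, 9.2, 46.0]
tcp_rot: [-3.141, -0.001, -0.265]
force: [0.8, 0.7, -2.5]
finger_gap: 0.81
finger_force: 35.9
```

Emit:
send_rows([
  [0,0,0.003,0],
  [0,0,0.006,0],
  [0,0,0.008,0],
  [-0.003,0,0.01,0],
  [-0.007,0,0.011,0],
  [-0.011,0,0.012,0],
  [-0.015,0,0.012,0],
  [-0.02,0,0.012,0],
  [-0.025,0,0.012,0],
  [-0.025,0,0.012,0],
])

```text
time: 9.07
position: [519.7, 14.8, 35.8]
tcp_rot: [-3.14, -0.008, -0.266]
force: [2.4, -4.2, 16.4]
finger_gap: 0.814
finger_force: 43.4
```

```bash
python3 - <<'E'
from h import *
p,T=shoot("wrist","w4");p2,T2=shoot("scene","s4")
print(get_state()["force"].round(1))
for q in ["lid","lid_handle","lid_edge"]:
    for pp,TT in((p,T),(p2,T2)):
        for r in place_of(q,pp)[:1]: print(q,round(r["score"],2),w(TT,r["location"]))
E
```

```text
[ 1.3 -3.9 16.9]
lid 0.88 [494.5  22.6  41.3]
lid 0.78 [494.6  18.3  41.7]
lid_handle 0.57 [514.1  16.9  51.7]
lid_handle 0.78 [513.7  15.3  54.3]
lid_edge 0.9 [471.   33.7  82. ]
```

The tilt has gone from 20° to about 30°, so it's rotating. I'll keep dragging, then press past centre.

Emit:
send_rows([
  [-0.005,0,0,0],
  [-0.01,0,0,0],
  [-0.015,0,0.001,0],
  [-0.02,0,0.002,0],
  [-0.025,0,0.003,0],
  [-0.03,0,0.005,0],
  [-0.033,0,0.007,0],
  [-0.036,0,0.009,0],
])

```text
time: 10.48
position: [485.7, 25.1, 27.7]
tcp_rot: [-3.139, -0.01, -0.265]
force: [0.3, -2.4, 40.3]
finger_gap: 0.811
finger_force: 52.8
```

```bash
python3 - <<'E'
from h import *
p,T=shoot("wrist","w5");p2,T2=shoot("scene","s5")
print(get_state()["force"].round(1))
for q in ["lid","lid_handle","lid_edge"]:
    for pp,TT in((p,T),(p2,T2)):
        for r in place_of(q,pp)[:1]: print(q,round(r["score"],2),w(TT,r["location"]))
E
```

```text
[ 0.6 -3.5 32.5]
lid 0.57 [473.3  26.7  29. ]
lid 0.59 [474.7  24.9  28.8]
lid_handle 0.97 [483.   26.8  46.9]
lid_handle 0.8 [486.9  26.4  50.5]
lid_edge 0.69 [434.9  43.3  55.7]
```

It's now about 38° from flat, at the point where the lip touches the table. I'll ease the grip and follow the arc back and down about the lip edge.

Emit:
send_rows([
  [0,0,-0.002,0],
  [-0.004,0,-0.002,0],
  [-0.008,0,-0.002,0],
  [-0.013,0,-0.001,0],
  [-0.018,0,0,0],
  [-0.023,0,0.002,0],
  [-0.028,0,0.004,0],
  [-0.033,0,0.007,0],
  [-0.036,0,0.009,0],
  [-0.036,0,0.009,0],
], squeeze=20)

```text
time: 12.12
position: [448.4, 35.3, 15.8]
tcp_rot: [-3.14, -0.004, -0.264]
force: [4.4, 0.4, 5.3]
finger_gap: 0.81
finger_force: 48.5
```

```bash
python3 - <<'E'
from h import *
p,T=shoot("wrist","w6");p2,T2=shoot("scene","s6")
print(get_state()["force"].round(1))
for q in ["lid","lid_handle","lid_edge"]:
    for pp,TT in((p,T),(p2,T2)):
        for r in place_of(q,pp)[:1]: print(q,round(r["score"],2),w(TT,r["location"]))
cv2.imwrite("pics/s6c.png",np.hstack([cv2.resize(p2["img"][100:280,140:380,::-1],(400,300)),cv2.resize(cv2.imread("pics/w6.png"),(400,300))]))
E
```

```text
[4.8 0.7 6. ]
lid 0.74 [448.6  35.4  13.5]
lid 0.7 [451.8  34.9  15.5]
lid_handle 0.83 [452.2  34.1  37. ]
lid_edge 0.87 [396.5  45.8  15.7]
lid_edge 0.76 [400.7  53.4  18.4]
```

View pics/s6c.png

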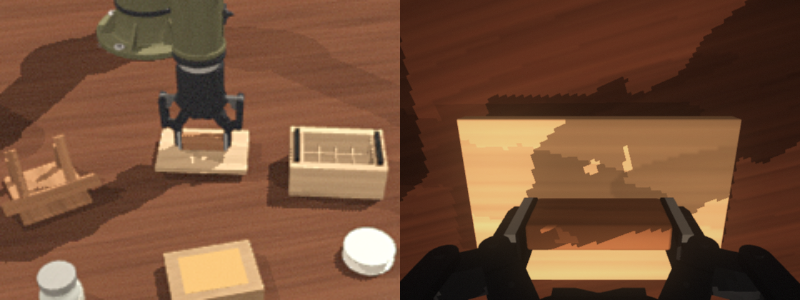

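The lid is flat, handle up. I'll let go and rise clear.

Emit:
send_rows([
  [0,0,0,0],
  [0,0,0,0],
  [0,0,0,0],
  [0,0,-0.005,0],
  [0,0,-0.03,0],
  [0,0,-0.08,0],
  [0,0,-0.13,0],
  [0,0,-0.13,0],
  [0,0,-0.13,0],
], claw=0.0854)

```text
time: 13.65
position: [446.1, 34.5, 145.2]
tcp_rot: [3.141, 0.0, -0.265]
force: [-0.9, 0.6, -0.2]
finger_gap: 0.996
finger_force: 0.0
```

```bash
python3 - <<'E'
from h import *
p,T=shoot("wrist","w7")
print(get_state()["force"].round(1))
for q in ["lid","lid_handle","lid_edge"]:
        for r in place_of(q,p)[:1]: print(q,round(r["score"],2),w(T,r["location"]))
for r in masks_of("lid",p)[:1]: print(rect(r["mask"],p,T,22))
np.savez("w7.npz",T=T,k=[p["fx"],p["fy"],p["cx"],p["cy"]])
go([450,35,16],-15.2)
E
```

```text
[0.4 0.5 0.1]
lid 0.81 [448.3  38.7  12.8]
lid_handle 0.96 [448.1  36.9  34.2]
lid_edge 0.7 [398.2  47.1  14.2]
(array([450.8,  35.1], dtype=float32), np.float32(-15.2), np.float32(150.0), np.float32(105.0))
pos [445.9  34.7 144.3] yaw [ 1.80e+02  1.00e-01 -1.52e+01] -> shift [ 0.0042 -0.0014  0.1283] turn 0.04124404012713967
```

View pics/w7.png

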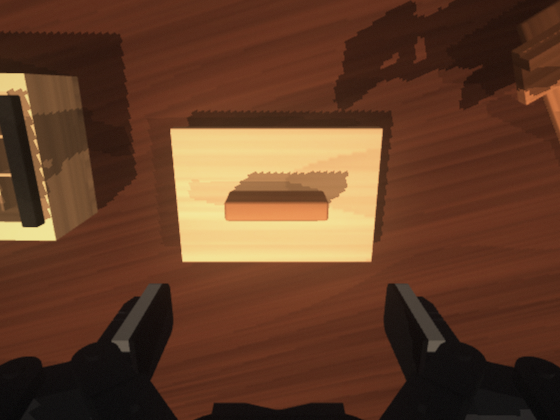

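The lid lies flat at about (450,36) with yaw -15.2°, and the handle is at (277,206) in the image. Before picking it up, I'll take one close look at the chest.

Emit:
send_rows([
  [0.038,-0.222,-0.08,0],
  [0.038,-0.222,-0.08,0],
  [0.038,-0.222,-0.08,0],
  [0.038,-0.222,-0.08,0],
  [0.038,-0.222,-0.08,0],
  [0.038,-0.222,-0.08,0],
  [0.038,-0.222,-0.08,0],
])

```text
time: 14.78
position: [540.9, 237.3, 224.5]
tcp_rot: [3.14, 0.001, -0.266]
force: [0.7, -0.5, 0.6]
finger_gap: 1.001
finger_force: 0.0
```

```bash
python3 - <<'E'
from h import *
p,T=shoot("wrist","w8")
for q in ["chest","chest_mouth","seal_left","seal_right"]:
        for r in place_of(q,p)[:1]: print(q,round(r["score"],2),w(T,r["location"]))
m=[]
for q in ["seal_left","seal_right"]:
  for r in masks_of(q,p)[:2]: print(q,round(r["score"],2),rect(r["mask"],p,T,68))
for r in masks_of("chest",p)[:1]: print(rect(r["mask"],p,T,60))
np.savez("w8.npz",T=T,k=[p["fx"],p["fy"],p["cx"],p["cy"]])
go([450.5,35.5,150],-15.2)
E
```

```text
chest 0.69 [539.8 240.6  -4. ]
chest_mouth 0.56 [541.  237.4  61.4]Traceback (most recent call last):
  File "<stdin>", line 4, in <module>
ValueError: it knows: chest, chest_mouth, deck_large, deck_small, easel, jar, lid, lid_edge, lid_handle, spool
```

View pics/w8.png

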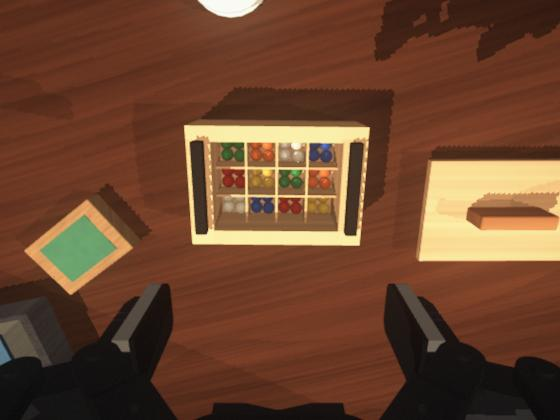

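The wrist view shows the chest square with the tool. Its rim corners are about (186,127), (368,127), (360,244) and (192,244), with the seals at columns 199 and 353. I'll compute its centre.

```bash
python3 - <<'E'
from h import *
p,T=shoot("wrist","w8")
fx,fy,cx,cy=p["fx"],p["fy"],p["cx"],p["cy"]
c=np.array([(186,127),(368,127),(360,244),(192,244)])
P=[]
for u,v in c:
    d=T[:3,:3]@[(u-cx)/fx,(v-cy)/fy,1];P.append(T[:3,3]+d*(60-T[2,3])/d[2])
P=np.array(P)[:,:2];print(P.round(1),P.mean(0),[np.linalg.norm(P[i]-P[i-1]).round(1) for i in range(4)])
for a,b in((0,1),(3,2)): e=P[a]-P[b];print(np.degrees(np.arctan2(-e[0],e[1])))
# same method on the lid in w7 for a shared bias
a=np.load("w7.npz");T=a["T"]
c=[(171,128),(383,128),(372,262),(182,262)];Q=[]
for u,v in c:
    d=T[:3,:3]@[(u-cx)/fx,(v-cy)/fy,1];Q.append(T[:3,3]+d*(22-T[2,3])/d[2])
Q=np.array(Q)[:,:2];print(Q.mean(0),[np.linalg.norm(Q[i]-Q[i-1]).round(1) for i in range(4)])
for r in masks_of("chest",p)[:1]: print(rect(r["mask"],p,T,60))
go([*Q.mean(0),150])
E
```

```text
[[610.1 296. ]
 [571.3 154. ]
 [471.9 180.4]
 [511.7 325.7]] [541.26734186 239.04649667] [np.float64(102.8), np.float64(147.2), np.float64(102.8), np.float64(150.7)]
-15.279677681505841
-15.297140350426986
[449.14791942  34.43108652] [np.float64(103.4), np.float64(148.1), np.float64(103.5), np.float64(149.6)]
(array([468.5,  29.3], dtype=float32), np.float32(-15.9), np.float32(111.0), np.float32(81.0))
pos [541.3 238.3 225.3] yaw [180.   -0.  -15.2] -> shift [-0.0353  0.2209  0.0754] turn None
```

Emit:
send_rows([
  [-0.035,0.221,0.075,0],
  [-0.035,0.221,0.075,0],
  [-0.035,0.221,0.075,0],
  [-0.035,0.221,0.075,0],
  [-0.035,0.221,0.12,0],
  [-0.035,0.221,0.15,0],
  [-0.035,0.221,0.175,0],
  [-0.035,0.221,0.195,0],
  [-0.035,0.221,0.206,0],
  [-0.035,0.221,0.206,0],
  [-0.035,0.221,0.206,0],
])

```text
time: 16.4
position: [450.1, 35.0, 19.9]
tcp_rot: [-3.141, -0.001, -0.265]
force: [0.4, -0.4, 0.8]
finger_gap: 1.001
finger_force: 0.0
```

Emit:
send_rows([
  [0,0,0,0],
  [0,0,0,0],
  [0,0,0,0],
  [0,0,0,0],
], claw=0.055, squeeze=35)

```text
time: 16.9
position: [450.1, 34.9, 20.2]
tcp_rot: [-3.141, -0.001, -0.265]
force: [-0.6, 0.3, 4.5]
finger_gap: 0.809
finger_force: 38.9
```

```bash
python3 - <<'E'
from h import *
print(get_state()["force"]);go([541.3,239.0,150],-15.3)
E
```

```text
[-0.60706017  0.30318495  4.50221731]
pos [450.1  34.9  20.2] yaw [-1.80e+02 -1.00e-01 -1.52e+01] -> shift [ 0.0348 -0.2209 -0.1297] turn 0.13143828339116226
```

Emit:
send_rows([
  [0,0,-0.01,0],
  [0,0,-0.03,0],
  [0,0,-0.07,0],
  [0,0,-0.115,0],
  [0.01,-0.05,-0.125,0],
  [0.02,-0.11,-0.125,0],
  [0.03,-0.165,-0.125,0],
  [0.035,-0.205,-0.125,0],
  [0.035,-0.2215,-0.125,0],
  [0.035,-0.2215,-0.125,0],
  [0.035,-0.2215,-0.1,0],
  [0.035,-0.2215,-0.085,0],
])

```text
time: 18.4
position: [540.8, 237.0, 103.6]
tcp_rot: [3.139, 0.001, -0.267]
force: [-0.2, -0.6, -2.7]
finger_gap: 0.814
finger_force: 41.5
```

```bash
python3 - <<'E'
from h import *
p,T=shoot("wrist","w9");p2,T2=shoot("scene","s9")
go([542.2,239.5,80],-15.2)
for pp,TT in((p,T),(p2,T2)):
  for q in ["lid","lid_handle"]:
    for r in place_of(q,pp)[:1]: print(q,round(r["score"],2),w(TT,r["location"]))
cv2.imwrite("pics/s9c.png",np.hstack([cv2.resize(p2["img"][130:280,260:460,::-1],(400,300)),cv2.resize(cv2.imread("pics/w9.png"),(400,300))]))
E
```

```text
pos [540.3 237.3 102.8] yaw [ 1.798e+02  1.000e-01 -1.530e+01] -> shift [ 0.0013 -0.0027  0.0228] turn -0.057086445304946665
lid 0.63 [539.  238.3  93.2]
lid_handle 0.69 [540.3 240.6 118.9]
lid 0.58 [540.3 235.3  95.3]
lid_handle 0.78 [540.9 237.6 115.9]
```

View pics/s9c.png

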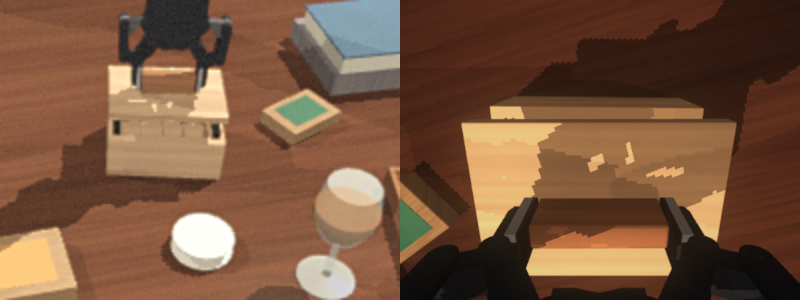

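The lid hangs level, square over the chest, and needs a small correction toward the chest centre. I'll lower it onto the seals.

Emit:
send_rows([
  [0.001,-0.002,0.005,0],
  [0.001,-0.002,0.01,0],
  [0.001,-0.002,0.015,0],
  [0.001,-0.002,0.019,0],
  [0.001,-0.002,0.022,0],
  [0.001,-0.002,0.024,0],
  [0.001,-0.002,0.025,0],
  [0.001,-0.002,0.0255,0],
])

```text
time: 19.7
position: [543.0, 241.3, 78.9]
tcp_rot: [-3.141, -0.0, -0.265]
force: [-0.4, -0.2, -2.8]
finger_gap: 0.813
finger_force: 41.5
```

```bash
python3 - <<'E'
from h import *
F=[];P=[]
for i in range(3):
    p,T=shoot("wrist","w10");s=get_state();F.append(s["force"]);P.append(s["position"])
print(np.mean(F,0),np.mean(P,0))
p2,T2=shoot("scene","s10")
for q in ["lid","lid_handle"]:
  for pp,TT in((p,T),(p2,T2)):
    for r in place_of(q,pp)[:1]: print(q,round(r["score"],2),w(TT,r["location"]))
E
```

```text
[-0.34864492  0.1022747  -2.15879355] [542.94064063 241.23682584  78.84594101]
lid 0.68 [544.7 240.3  72.5]
lid 0.71 [541.8 240.7  70.4]
lid_handle 0.74 [543.1 244.1  91.3]
lid_handle 0.66 [545.4 240.3  96.4]
```

Emit:
send_rows([
  [0,0.0017,0,0],
  [0,0.0017,0,0],
  [0,0.0017,0.001,0],
  [0,0.0017,0.002,0],
  [0,0.0017,0.0025,0],
  [0,0.0017,0.0025,0],
])

```text
time: 20.85
position: [542.4, 239.6, 76.3]
tcp_rot: [-3.142, 0.0, -0.265]
force: [-0.6, 0.5, -1.2]
finger_gap: 0.813
finger_force: 41.6
```

It's just touching, so I'll release and rise.

Emit:
send_rows([
  [0,0,0,0],
  [0,0,0,0],
  [0,0,0,0],
  [0,0,-0.005,0],
  [0,0,-0.03,0],
  [0,0,-0.08,0],
  [0,0,-0.13,0],
  [0,0,-0.13,0],
  [0,0,-0.13,0],
], claw=0.0854)

```text
time: 21.98
position: [542.2, 239.4, 206.2]
tcp_rot: [3.141, 0.0, -0.265]
force: [-0.3, 0.8, -1.0]
finger_gap: 1.0
finger_force: 0.0
```

```bash
python3 - <<'E'
from h import *
p,T=shoot("wrist","w11");p2,T2=shoot("scene","s11")
print(get_state()["force"].round(1))
for q in ["lid","lid_handle"]:
  for pp,TT in((p,T),(p2,T2)):
    for r in place_of(q,pp)[:1]: print(q,round(r["score"],2),w(TT,r["location"]))
for r in masks_of("lid",p)[:1]: print(rect(r["mask"],p,T,78))
cv2.imwrite("pics/s11c.png",np.hstack([cv2.resize(p2["img"][150:250,280:413,::-1],(400,300)),cv2.resize(cv2.imread("pics/w11.png"),(400,300))]))
y=np.radians(-15.3);e=np.array([-np.sin(y),np.cos(y)])
for s in(-60,60): go([*(np.array([541.3,239.0])+s*e),100])
E
```

```text
[-0.   0.4 -1. ]
lid 0.92 [539.8 241.9  68.4]
lid 0.69 [541.5 240.9  70.3]
lid_handle 0.59 [541.3 241.6  89.3]
lid_handle 0.58 [541.8 237.8  92.2]
(array([542.7, 239.7], dtype=float32), np.float32(-15.2), np.float32(150.0), np.float32(105.0))
pos [542.2 239.5 205.5] yaw [ 1.80e+02  1.00e-01 -1.52e+01] -> shift [-0.0008  0.0606  0.1056] turn None
pos [542.2 239.5 205.5] yaw [ 1.80e+02  1.00e-01 -1.52e+01] -> shift [-0.0005 -0.0594  0.1055] turn None
```

View pics/s11c.png

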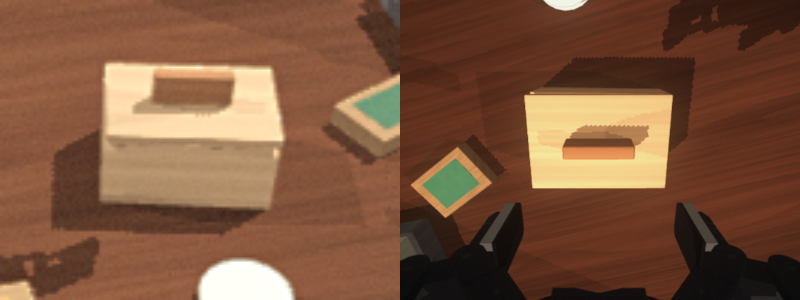

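The lid is square and level and stands proud (origin about 68–69 mm up). I'll close the fingers and press the +y end partway, slowly.

Emit:
send_rows([
  [0,-0.03,0.04,0],
  [0,-0.062,0.07,0],
  [0,-0.062,0.1,0],
  [0,-0.062,0.115,0],
  [0,-0.062,0.121,0],
  [0,-0.062,0.124,0],
  [0,-0.062,0.126,0],
  [0,-0.062,0.128,0],
  [0,-0.062,0.13,0],
  [0,-0.062,0.132,0],
  [0,-0.062,0.132,0],
], claw=0.0)

```text
time: 23.7
position: [559.1, 299.7, 75.1]
tcp_rot: [-3.141, -0.001, -0.265]
force: [-0.0, -1.0, 4.4]
finger_gap: 0.001
finger_force: 2.2
```

Contact is made. I'll press about 2.5 mm more here, then go across to the -y end.

Emit:
send_rows([
  [0,0,0.001,0],
  [0,0,0.002,0],
  [0,0,0.003,0],
  [0,0,0.003,0],
])

```text
time: 24.2
position: [559.2, 299.9, 72.1]
tcp_rot: [-3.14, -0.001, -0.265]
force: [-0.1, 0.4, 5.6]
finger_gap: 0.002
finger_force: 2.6
```

Emit:
send_rows([
  [0,0,-0.02,0],
  [0,0,-0.05,0],
  [0,0.05,-0.06,0],
  [0,0.1,-0.06,0],
  [0,0.124,-0.05,0],
  [0,0.124,-0.03,0],
  [0,0.124,-0.016,0],
  [0,0.124,-0.008,0],
  [0,0.124,-0.004,0],
  [0,0.124,-0.001,0],
  [0,0.124,0.001,0],
  [0,0.124,0.001,0],
])

```text
time: 25.7
position: [525.9, 179.7, 70.5]
tcp_rot: [3.141, 0.0, -0.264]
force: [-2.7, -1.9, 3.7]
finger_gap: 0.001
finger_force: 1.8
```

Emit:
send_rows([
  [0,0,0.0005,0],
  [0,0,0.001,0],
  [0,0,0.0015,0],
  [0,0,0.002,0],
  [0,0,0.0025,0],
  [0,0,0.003,0],
  [0,0,0.003,0],
])

```text
time: 26.58
position: [526.0, 179.7, 70.1]
tcp_rot: [3.141, -0.001, -0.264]
force: [-9.6, -4.6, 30.3]
finger_gap: -0.0
finger_force: 15.1
```

The -y end is on the rim: the reaction rose to 30 N at z = 70. Now the +y end.

Emit:
send_rows([
  [0,0,-0.01,0],
  [0,0,-0.055,0],
  [0,-0.05,-0.06,0],
  [0,-0.1,-0.06,0],
  [0,-0.124,-0.05,0],
  [0,-0.124,-0.03,0],
  [0,-0.124,-0.014,0],
  [0,-0.124,-0.006,0],
  [0,-0.124,-0.003,0],
  [0,-0.124,-0.001,0],
  [0,-0.124,0.0,0],
  [0,-0.124,0.001,0],
])

```text
time: 28.08
position: [558.5, 298.5, 70.0]
tcp_rot: [3.141, -0.001, -0.266]
force: [-11.5, -7.5, 33.2]
finger_gap: 0.0
finger_force: 16.5
```

Emit:
send_rows([
  [0,0,0.0005,0],
  [0,0,0.001,0],
  [0,0,0.0015,0],
  [0,0,0.0015,0],
])

```text
time: 28.58
position: [558.4, 298.6, 70.0]
tcp_rot: [-3.142, -0.002, -0.266]
force: [-13.2, -9.1, 37.6]
finger_gap: -0.003
finger_force: 18.9
```

Both ends bottom out at z = 70. I'll retract and verify.

Emit:
send_rows([
  [0,0,-0.005,0],
  [0,0,-0.03,0],
  [0,0.02,-0.08,0],
  [0,0.06,-0.135,0],
  [0,0.06,-0.135,0],
  [0,0.06,-0.135,0],
])

```text
time: 29.32
position: [543.3, 241.3, 200.3]
tcp_rot: [-3.141, -0.001, -0.266]
force: [-0.2, 0.1, 1.4]
finger_gap: -0.001
finger_force: 0.0
```

```bash
python3 - <<'E'
from h import *
p,T=shoot("wrist","w12");p2,T2=shoot("scene","s12")
for q in ["lid","lid_handle"]:
  for pp,TT in((p,T),(p2,T2)):
    for r in place_of(q,pp)[:1]: print(q,round(r["score"],2),w(TT,r["location"]))
for r in masks_of("lid",p)[:1]: print(rect(r["mask"],p,T,70))
p3,T3=shoot("top","t12")
for q in ["deck_large","deck_small","spool","jar"]:
    for r in place_of(q,p3)[:1]: print(q,w(T3,r["location"]))
cv2.imwrite("pics/s12c.png",np.hstack([cv2.resize(p2["img"][150:250,280:413,::-1],(400,300)),cv2.resize(cv2.imread("pics/w12.png"),(400,300))]))
E
```

```text
lid 0.68 [540.4 240.2  60.6]
lid 0.71 [541.6 239.6  60.1]
lid_handle 0.75 [542.9 242.6  83.4]
lid_handle 0.93 [542.3 240.2  85.7]
(array([543. , 240.1], dtype=float32), np.float32(-14.9), np.float32(150.0), np.float32(105.0))
deck_large [ 7.229e+02 -2.300e+00 -5.000e-01]
deck_small [5.213e+02 4.538e+02 4.000e-01]
spool [722.  231.5   4.4]
jar [ 718.4 -205.6   -1.5]
```

View pics/s12c.png

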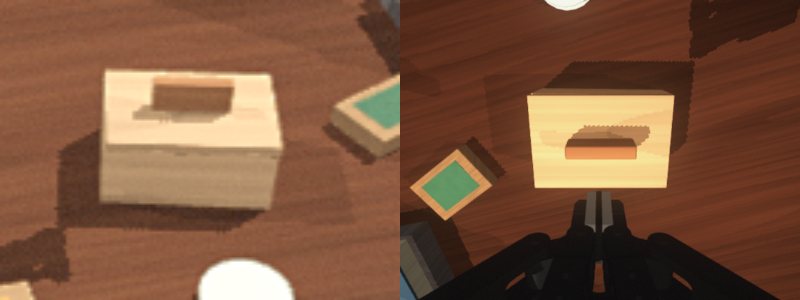

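The lid sits level on the rim (origin about 60 mm up), square to the chest, and none of the bystanders has moved. I'll hand it in.

```bash
python3 -c "
from plant import *
print(finish_job())"
```

```text
the job is handed in; nothing more can be done
None
```

The job is handed in at about 29.5 s of the 70 s allowed: the lid was laid flat and released, set on the seals and released, then pressed home at both ends (peak reading about 38 N, my estimate of lid height 60 mm). The cartons, spool and jar had not moved within measurement error.

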